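# Time the selector drum, then fit and hold down the gearbox cover

## Task

On the gearbox housing, first turn the steel drum so that its yellow mark squarely faces the sensor block. Then take the red cover by its black rib, slide its yellow tongue under the yellow bridge until the cover drops over the dowel pin hidden beneath it, and press it down against the sprung seal until it lies flush on the housing. Finish while still holding the cover pressed down, ready for the screws, and leave the drum's setting and the other things on the bench alone.

Things in the scene. Friction and masses are not known exactly. Their poses are not given: they have to be found in the camera images.
- housing: Grey gearbox housing with a bare aluminium top face, fixed to the bench: block 170 (x) by 200 (y) by 45 mm high. Origin: centre of its underside, z up. Its +x is the way the cover slides under the bridge, and the way from the drum's axis to the sensor. Drum, sensor, pin and bridge stand on its face (z 45 mm), none above z 91 mm. A shaft stub sticks 20 mm out of its +y side.
- pin_tip (a point): Tip of the upright brass dowel pin, 11 mm diameter (chamfered), standing 16 mm above the housing's face, at x -15, y -45, z 61 mm in the housing frame. It pokes out of the black seal pad.
- lug (a point): Middle of the underside of the yellow bridge bar, 59 mm from the pin in the housing's +x, 36 mm above the face. Bar 12 (x) by 56 (y) by 8 mm; the passage between its two posts is 40 mm wide in y, centred on the pin. The bar blocks lowering the cover straight onto the pin: slide the tongue under it, cover level and just clear of the pin.
- seal (a joint): How far the black sprung seal pad is pushed down (m): 0 up, its top 6 mm above the face; 0.006 flush with the face. Pad 70 (x) by 44 (y) mm, around the pin. Spring force 6 N at the top, 12 N when flush: the cover's own weight does not push it down, and it rises again when let go.
- drum (a joint): Turn of the drum in rad about the upright axis, counter-clockwise from above positive; 0 when the yellow mark points along the housing's +x, squarely at the sensor. It starts between 0.5 and 1.4 and has light friction (0.06 N m), so it stays where it is left. Range -1.8 to 1.8.
- drum_top (a point): Centre of the top of the drum, on its axis, 42 mm above the face. Upright steel cylinder, 40 mm diameter, 42 mm high, with a 9 mm wide yellow stripe down one side that runs on over the top from the axis to that side. Can be gripped across its diameter from above.
- sensor_face (a point): Middle of the red window of the black sensor block, looking at the drum, 65 mm from the drum's axis in the housing's +x. The block is 22 (x) by 34 (y) by 28 mm high on the face.
- cover: Red cover, at first loose on the bench, about 0.38 kg. Origin: centre of its underside, z up, +x towards its tongue. Plate 100 (x) by 64 (y) by 20 mm; at the +x end a yellow tongue 14 mm long, 30 mm wide, 6 mm thick, level with the underside. On top, centred over the hole, a black rib 50 (x) by 18 (y) mm, 20 to 52 mm above the underside.
- cover_hole (a point): Mouth of the dowel hole, at the centre of the cover's underside: 14 mm diameter, 20 mm deep, closed above by the rib. Seated, it lies on the pin's axis; the underside is then 6 mm above the housing's face on the unpressed seal, and on the face when flush.
- cover_grip (a point): Point to grip in the rib, on the cover's z axis 43 mm above the underside; the fingers close along the cover's y over 18 mm.
- tongue_tip (a point): Middle of the end of the tongue, 64 mm from the hole in the cover's +x, 3 mm above the underside.
- spray_can: Bystander: upright can with a blue label, 58 mm diameter, 150 mm high; origin at the centre of its underside.
- bearing: Bystander: steel ring lying flat, 62 mm outer, 32 mm inner diameter, 16 mm high; origin at the centre of its underside.
- screwdriver: Bystander: screwdriver with an orange handle, 190 mm long, lying flat on the bench to the right of the cover; x along it, from handle to tip.
- bolt_tray: Bystander: empty blue tray, 80 by 90 by 30 mm; origin at the centre of its underside.

How it is judged:
By the outcome, as a careful person would: the job done as asked, in the order asked, and still so for the second after the job is handed in, while the arm keeps its last pose, push and grip.
It also fails if it takes over 54 s, if anything falls off the work surface, if the arm or the gripper's body presses on something with over 40 N, if the wrist force passes 120 N, or if a joint passes its speed limit or range.

## Robot

A 6-joint arm with a two-finger parallel gripper is mounted at the origin on the work surface. World frame = base frame: x ahead of the robot, y to its left, z up, the work surface at z = 0. Lengths are in m, angles in degrees, forces in N, time in s.
With the tool pointing down it reaches from about 0.35 to 0.875 m from the base axis. Payload 4.2 kg.
Tool frame: the origin (TCP) lies midway between the tips of the shut fingers; the grasp point (between the pads) lies 19 mm behind it; z points along the fingers, y is the line along which they close (so a half turn about z gives the same grasp; the last joint's range is limited). The gripper opens to 87 mm and grips with 3 to 60 N. Pads are 19 mm wide; open, the fingers measure 117 mm over their backs; the gripper's body (75 mm by 190 mm) begins 51 mm behind the grasp point.
Start: joints at [-50.099, 22.042, 0.453, 0, -68.411, -14.817], TCP at [0.265, -0.566, 0.223] pointing down, gripper open.
Joint ranges: [-179.83, 179.83], [-69.29, 118.12], [-61.27, 80.66], [-181.25, 117.63], [-171.15, -9.14], [-177.46, 177.46]. Speed limits (degrees/s): [159.86, 159.86, 180, 180, 180, 180].

## Interface

Orientations are given as a 3x3 rotation matrix whose columns are the frame's x, y, z axes.
In Python, from station import r gives the robot as it stands.
- The arm moves only by the tool move_tool, called as name([rows], argument=value, ...), one row to a line, values as JSON. Schema: {"type":"object","properties":{"segments":{"type":"array","items":{"type":"array","items":{"type":"array","items":{"type":"number"},"minItems":7,"maxItems":7},"minItems":1,"maxItems":8},"minItems":1,"maxItems":1},"only":{"type":"string"},"quiet":{"type":"boolean"},"lines":{"type":"string"}},"required":["segments"],"additionalProperties":false}. segments is a list that holds a single list of rows (three levels of brackets), with 1 to 8 rows, each of 7 numbers: the opening from 0.0 (shut) to 1.0 (fully open), then dx, dy, dz in mm, then a rotation vector rx, ry, rz in units of 4 degrees; each row is the pose to reach, as a shift and turn from the pose commanded when the call began, along the tool's axes at that moment; what a row does not reach only later rows make up. A row lasts 1/10 s, in which the tool goes at most 0.05 m and 8.59 degrees, less where a joint would pass 70% of its speed; a pose out of reach is approached as far as the arm can. The fingers move at their own pace and stop on an object; the grip force is fixed at half the most. Time passes only in rows, so rows that do not move let the fingers close. The tool returns the time, the measured TCP pose, the force, the opening and the grip force at its end. only (a regular expression) keeps the lines of the reply that match it, lines (a string "A,B") keeps lines A to B, and quiet returns only ok. Input that does not fit is refused with a message, and nothing moves.
- r.sense(): the state, without advancing time (a new reading comes with each control period).
- r.capture(name): name is "scene" or "top" or "wrist"; returns a dict with "pixels" (384x512x3 uint8, red, green, blue), "z_map" (384x512 float32, m along the optical axis (not along the pixel's ray), 0 where there is no reading), "K" (3x3 intrinsics, pixels), "world_from_camera" (4x4, takes a point from camera to world coordinates). Camera axes: x right, y up, looking along -z (the intrinsics and any distortion apply to the point x, -y, -z); pixel columns grow to the right and rows downward; lengths in m; the calibration is good to about 2 mm. A picture is of the moment at which its call begins.
- r.finish_job(): hands the job in; it is judged then, once.
The state is a dict: "time_s": time; "joints": joint angles; "joint_velocities": joint speeds; "effort": joint torques, N m; "tcp_pos": TCP position; "ee_rot": TCP orientation; "wrist_force": force on the tool from outside, world axes, zero at the start; "moment": the same for the moment, N m; "gripper_width": opening from 0.0 (shut) to 1.0 (fully open); "gripper_force": force on a finger pad.
Only numpy, scipy, OpenCV 4.12 (cv2) and the standard library are available. Lean on these libraries where they do the work, as an engineer would, in place of code of your own. Each camera call takes 0.05 s, during which the arm holds its last target. There are 200 camera calls.

## Working session

There is one attempt and no reset: what is moved stays moved. The work goes in short steps, Python scripts to look and compute and a tool call to move; the robot and the scene stay as the last step left them, time stands still between calls to the robot, and variables do not carry over. Pictures are saved under pics/ and viewed, at most 10 in all, crops included, and the job is handed in when it is done.

```bash
ls; mkdir -p pics; cat > h.py <<'E'
import numpy as np, cv2
from station import r
def cap(n):
    c=r.capture(n); np.savez('pics/%s.npz'%n,**c); return c
def load(n): return dict(np.load('pics/%s.npz'%n))
def cloud(c):
    z=c['z_map']; K=c['K']; v,u=np.mgrid[:z.shape[0],:z.shape[1]]
    p=np.stack([(u-K[0,2])/K[0,0]*z,-(v-K[1,2])/K[1,1]*z,-z],-1)
    T=c['world_from_camera']; return p@T[:3,:3].T+T[:3,3]
def save(c,name,box=None,s=1):
    im=c['pixels'][...,::-1]
    if box: im=im[box[1]:box[3],box[0]:box[2]]
    cv2.imwrite('pics/'+name,cv2.resize(im,None,fx=s,fy=s,interpolation=cv2.INTER_CUBIC))
E
python3 - <<'E'
from h import *
a=cap('top');save(a,'top1.png',s=1.5)
b=cap('scene');save(b,'scene1.png',s=1.5)
s=r.sense();print(s['time_s'],s['tcp_pos'],s['ee_rot'],s['gripper_width'],a['world_from_camera'],a['K'])
E
```

```text
pics
station.py
0.1 [ 0.26477084 -0.56556914  0.22158369] [[-9.05752652e-01 -4.23805789e-01 -8.86577578e-04]
 [-4.23806708e-01  9.05751068e-01  1.69624501e-03]
 [ 8.41401333e-05  1.91211594e-03 -9.99998168e-01]] 1.0004187279293721 [[ 0.02472891  0.99146283 -0.12802317  0.37810387]
 [-0.99961846  0.02609971  0.00904068 -0.0101394 ]
 [ 0.01230487  0.12775076  0.99172997  1.53534839]
 [ 0.          0.          0.          1.        ]] [[497.00509584   0.         249.03315997]
 [  0.         497.00509584 187.00967156]
 [  0.           0.           1.        ]]
```

View pics/top1.png

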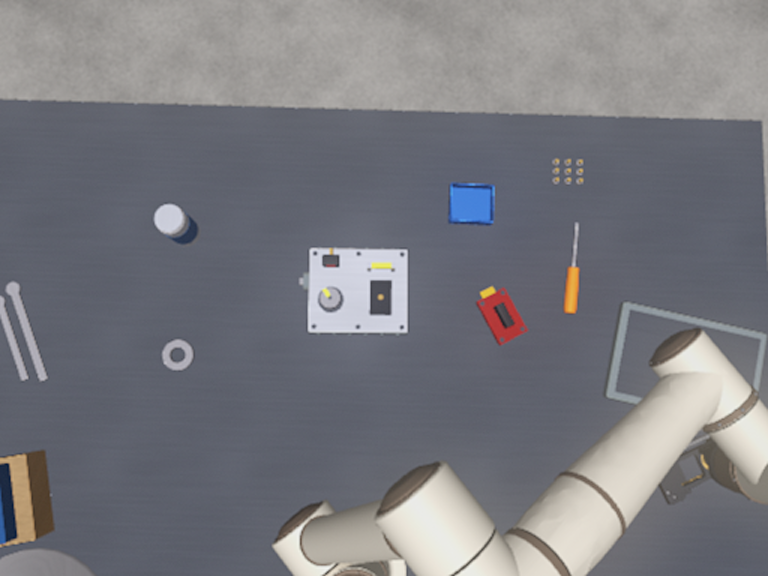

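View pics/scene1.png

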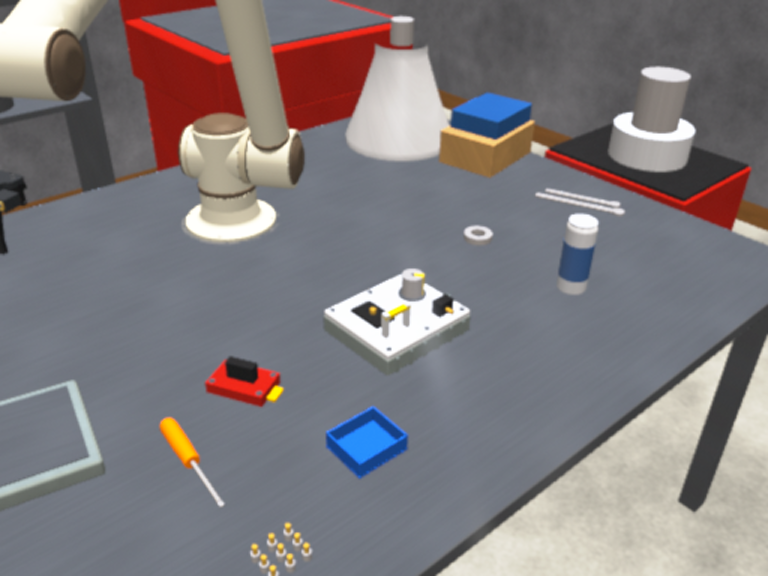

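The top view (1.5x pixels) shows the housing at (358,290), the drum at (330,298) with its mark pointing up-left, the pin at (380,297), the bridge at (381,267), and the cover at (501,316) with its tongue at (488,293). In the scene view everything stands upright and nothing blocks the way. Next I'll measure poses from the depth map.

```bash
python3 - <<'E'
from h import *
c=load('top'); P=cloud(c); px=c['pixels'].astype(int); z=P[...,2]
hsv=cv2.cvtColor(c['pixels'],cv2.COLOR_RGB2HSV).astype(int)
v,u=np.mgrid[:384,:512]
def box(x0,y0,x1,y1): return (u>=x0/1.5)&(u<=x1/1.5)&(v>=y0/1.5)&(v<=y1/1.5)
def rect(m,n):
    q=P[m][:,:2].astype(np.float32); R=cv2.minAreaRect(q*1000); print(n,m.sum(),R,'z',np.median(P[m][:,2]),'mean',q.mean(0))
hb=box(290,235,425,345)
print('bench z',np.median(z[box(420,380,470,420)]))
rect(hb&(abs(z-.045)<.006)&(hsv[...,1]<60)&(hsv[...,2]>120),'face')
rect(hb&(abs(z-.087)<.006)&box(310,280,350,320),'drumtop')
Y=(hsv[...,0]>22)&(hsv[...,0]<35)&(hsv[...,1]>120)
rect(hb&Y&box(360,255,400,280),'bridge'); rect(hb&Y&box(310,280,350,320),'mark')
cb=box(465,275,540,355); red=((hsv[...,0]<8)|(hsv[...,0]>172))&(hsv[...,1]>120)
rect(cb&red&(abs(z-.02)<.005),'plate'); rect(cb&(z>.043),'rib'); rect(cb&Y,'tongue')
rect(hb&box(365,275,395,318)&(hsv[...,2]<70),'seal')
E
```

```text
bench z -0.0005741979633573369
face 2705 ((549.6428833007812, 12.32965087890625), (170.50787353515625, 206.47323608398438), 1.097148060798645) z 0.04437632301959682 mean [0.5474359  0.00875043]
drumtop 132 ((528.8672485351562, 60.91593551635742), (38.8023681640625, 35.4731330871582), 2.110589027404785) z 0.08661180190870454 mean [0.5286859  0.06109056]
bridge 36 ((595.1227416992188, -35.792938232421875), (7.890686511993408, 32.598201751708984), 1.4130018949508667) z 0.08922501996537213 mean [ 0.5948463  -0.03572984]
mark 11 ((462.5051574707031, 29.71297836303711), (186.59930419921875, 5.278343200683594), 26.89590835571289) z 0.0886669856392166 mean [0.5251053  0.06208102]
plate 452 ((508.09539794921875, -287.8827819824219), (97.50491333007812, 64.88517761230469), 29.474760055541992) z 0.019479235817943086 mean [ 0.50723326 -0.28618562]
rib 117 ((435.4659729003906, -158.37364196777344), (49.46516036987305, 314.9698486328125), 28.9294376373291) z 0.05062305086315688 mean [ 0.49908993 -0.27133906]
tongue 33 ((559.0794677734375, -260.1250915527344), (9.987995147705078, 27.767831802368164), 27.992170333862305) z 0.0057558121702747655 mean [ 0.5585062 -0.2592812]
seal 0 ((0.0, 0.0), (0.0, 0.0), 0.0) z nan mean [nan nan]
  return _methods._mean(a, axis=axis, dtype=dtype,
  ret = ret.dtype.type(ret / rcount)
<stdin>:7: RuntimeWarning: Mean of empty slice.
  ret = um.true_divide(
```
Housing yaw approx 1.1 deg. Drum at (0.5289,0.061). Mark angle: from picture mark at (326,293) vs drum center (330,297): image up = +x, left = +y. mark direction ~ up-left → 0.8 rad-ish. Refine with wrist camera.

The rows are not in the units I measure in: shifts go in mm and turns go in units of 4 degrees. I convert before sending: -0.28 m is -280, 0.255 m is 255.

move_tool([
  [[1,-280,255,0,0,0,0],[1,-280,255,0,0,0,0],[1,-280,255,0,0,0,0],[1,-280,255,0,0,0,0],[1,-280,255,0,0,0,0],[1,-280,255,0,0,0,0],[1,-280,255,0,0,0,0],[1,-280,255,0,0,0,0]],
])

```text
time_s: 0.9
tcp_pos: [0.4109, -0.2136, 0.2225]
ee_rot: [[-0.905, -0.426, 0.0], [-0.426, 0.905, 0.0], [-0.0, 0.0, -1.0]]
wrist_force: [-0.3, -1.5, 0.1]
gripper_width: 1.0
gripper_force: 0.0
```

```bash
python3 - <<'E'
from h import *
c=cap('wrist');save(c,'w1.png',s=1.5);np.savez('pics/w1.npz',**c)
s=r.sense();print(s['time_s'],s['tcp_pos'],s['ee_rot'],c['world_from_camera'],c['K'])
E
```

```text
0.95 [ 0.41200009 -0.21199919  0.22251725] [[-9.03892773e-01 -4.27757668e-01  1.10979324e-03]
 [-4.27756596e-01  9.03893314e-01  1.08191452e-03]
 [-1.46593192e-03  5.03213340e-04 -9.99998799e-01]] [[-4.25428458e-01 -8.67474432e-01 -2.57873492e-01  3.39714847e-01]
 [ 9.04991910e-01 -4.07627962e-01 -1.21774741e-01 -2.46825210e-01]
 [ 5.20027970e-04 -2.85179864e-01  9.58473878e-01  3.86286625e-01]
 [ 0.00000000e+00  0.00000000e+00  0.00000000e+00  1.00000000e+00]] [[310.66040801   0.         254.16617092]
 [  0.         310.66040801 190.64373236]
 [  0.           0.           1.        ]]
```

View pics/w1.png

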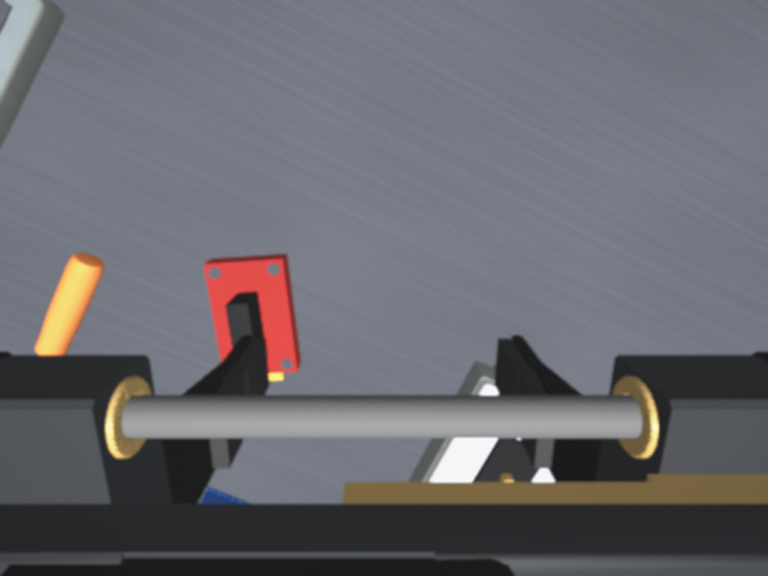

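The wrist view shows the cover at (250,315); its rib is partly hidden by a finger. The wrist camera looks towards tool +x, so I'll stop past the drum to see it.

move_tool([
  [[1,-320,200,0,0,0,0],[1,-320,200,0,0,0,0],[1,-320,200,0,0,0,0],[1,-320,200,0,0,0,0],[1,-320,200,0,0,0,0],[1,-320,200,0,0,0,0],[1,-320,200,0,0,0,0],[1,-320,200,0,0,0,0]],
])

```text
time_s: 1.75
tcp_pos: [0.6168, 0.1035, 0.2214]
ee_rot: [[-0.905, -0.426, -0.001], [-0.426, 0.905, -0.0], [0.001, 0.0, -1.0]]
wrist_force: [0.0, 0.1, 0.1]
gripper_width: 1.005
gripper_force: 0.0
```

```bash
python3 - <<'E'
from h import *
r.capture('wrist')
c=cap('wrist');save(c,'w2.png',s=1.5);np.savez('pics/w2.npz',**c)
s=r.sense();print(s['time_s'],s['tcp_pos'])
E
```

```text
1.85 [0.61673108 0.103409   0.22073125]
```

View pics/w2.png

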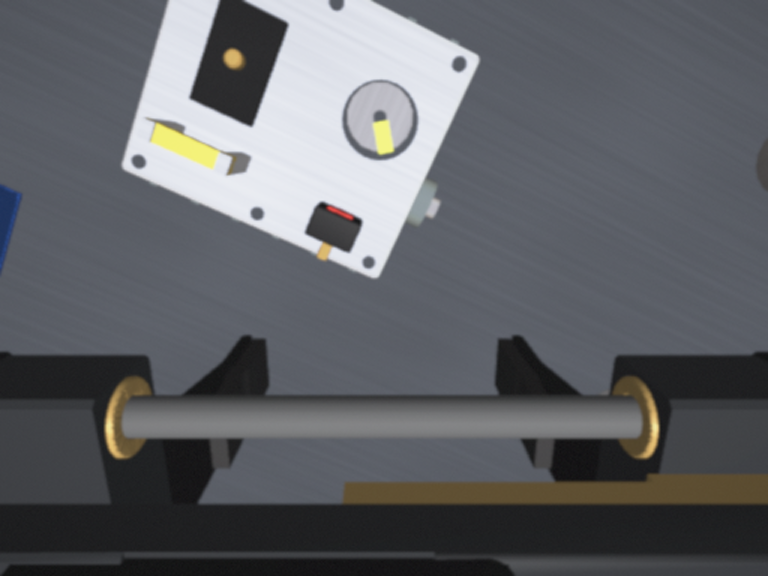

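The wrist view shows the drum's axis dot at (380,116) with its mark towards (385,153), the sensor window at (340,212), the pin at (234,58) and the bridge at (184,145). Now I'll fit these numerically.

```bash
cat >> h.py <<'E'
def onplane(c,uv,z):
    uv=np.atleast_2d(np.asarray(uv,float)); K=c['K'];T=c['world_from_camera']
    d=np.stack([(uv[:,0]-K[0,2])/K[0,0],-(uv[:,1]-K[1,2])/K[1,1],-np.ones(len(uv))],-1)@T[:3,:3].T
    o=T[:3,3]; return o+d*((z-o[2])/d[:,2])[:,None]
def masks(c):
    h=cv2.cvtColor(c['pixels'],cv2.COLOR_RGB2HSV).astype(int)
    Y=(h[...,0]>22)&(h[...,0]<35)&(h[...,1]>110); R=((h[...,0]<8)|(h[...,0]>172))&(h[...,1]>130)
    return h,Y,R
def boxm(x0,y0,x1,y1,s=1.5):
    v,u=np.mgrid[:384,:512]; return (u>=x0/s)&(u<=x1/s)&(v>=y0/s)&(v<=y1/s)
def pts(m,c,z):
    v,u=np.nonzero(m); return onplane(c,np.stack([u,v],-1),z)
E
python3 - <<'E'
from h import *
c=load('w2');h,Y,R=masks(c);P=cloud(c);z=P[...,2]
for n,m in (('drum top z',boxm(355,90,405,145)),('face z',boxm(270,100,320,160)),('bench',boxm(550,100,700,250))): print(n,np.median(z[m]))
def rect(q,n):
    R=cv2.minAreaRect((q[:,:2]*1000).astype(np.float32));print(n,len(q),R);return R
# face outline via four sides: all bright pixels projected on z=.045
m=boxm(100,0,500,290)&(h[...,2]>150)&(h[...,1]<40)&(abs(z-.045)<.005); rect(P[m],'face')
d=boxm(330,70,430,165)&(z>.08); q=P[d]; print('drum c', cv2.minEnclosingCircle((q[:,:2]*1000).astype(np.float32)), q[:,:2].mean(0))
y=pts(boxm(340,80,420,170)&Y,c,.087)[:,:2]; rect(y,'mark'); a=np.linalg.svd(y-y.mean(0))[2][0]
print('mark mean',y.mean(0),'axis ang',np.degrees(np.arctan2(a[1],a[0])))
b=pts(boxm(140,110,225,175)&Y,c,.089)[:,:2]; rect(b,'bridge')
w=pts(boxm(320,200,360,222)&R,c,.069)[:,:2]; rect(w,'window')
s=pts(boxm(180,0,300,130)&(h[...,2]<60),c,.051)[:,:2]; rect(s,'seal')
p=pts(boxm(215,45,250,75)&(h[...,1]>100),c,.060)[:,:2]; print('pin',len(p),p.mean(0))
E
```

```text
drum top z 0.088716240578115
face z 0.046625707524447835
bench 0.0016514268024530876
face 22159 ((552.50244140625, 15.345138549804688), (170.27435302734375, 211.58108520507812), 0.9911644458770752)
drum c ((532.4273071289062, 64.35012817382812), 20.225109100341797) [0.5318099  0.06410173]
mark 156 ((541.1636962890625, 71.01423645019531), (18.334110260009766, 7.661513328552246), 33.6531867980957)
mark mean [0.54164286 0.07075505] axis ang 35.58529894583771
bridge 554 ((596.8792114257812, -36.60441970825195), (11.843900680541992, 38.06978988647461), 0.9747554063796997)
window 63 ((597.4754028320312, 64.75240325927734), (3.2134013175964355, 19.74849510192871), 1.0945178270339966)
seal 3029 ((538.2977294921875, -35.69411849975586), (67.40330505371094, 42.30635452270508), 0.9252339601516724)
pin 160 [ 0.53852657 -0.035604  ]
```

```bash
python3 - <<'E'
from h import *
c=load('w2');P=cloud(c);s=r.sense();Rt=s['ee_rot'];t=s['tcp_pos']
Q=(P-t)@Rt; zm=c['z_map']
for n,m in (('L',boxm(205,335,268,470)),('R',boxm(495,335,555,470))):
    m=m&(zm>0)&(Q[...,2]>-.05)&(Q[...,2]<.01)&(abs(Q[...,1])<.07)
    q=Q[m]; print(n,m.sum(),np.percentile(q,[1,10,50,90,99],axis=0).round(4).tolist())
print(t,Rt, 'cam in tool',(c['world_from_camera'][:3,3]-t)@Rt)
E
```

```text
L 1352 [[-0.0113, -0.0515, -0.0496], [-0.0062, -0.0493, -0.0421], [0.0074, -0.0434, -0.0253], [0.0091, -0.0417, -0.0072], [0.0095, -0.0415, -0.003]]
R 1341 [[-0.0112, 0.0449, -0.0497], [-0.0065, 0.0451, -0.0421], [0.0073, 0.0466, -0.0247], [0.0091, 0.0524, -0.0067], [0.0095, 0.0545, -0.0024]]
[0.61673108 0.103409   0.22073125] [[-9.04283532e-01 -4.26930007e-01 -1.43642881e-03]
 [-4.26929942e-01  9.04284629e-01 -3.66759990e-04]
 [ 1.45552134e-03  2.81599449e-04 -9.99998901e-01]] cam in tool [ 0.07638263  0.00155639 -0.16375904]
```

Converted, 0.0935 m is 93.5, 0.162 m is 162.

move_tool([
  [[1,47,0,0,0,0,0],[1,93.5,-1,0,0,0,0],[1,93.5,-1,0,0,0,0],[1,93.5,-1,50,0,0,0],[1,93.5,-1,100,0,0,0],[1,93.5,-1,140,0,0,0],[1,93.5,-1,162,0,0,0],[1,93.5,-1,162,0,0,0]],
])

```text
time_s: 2.65
tcp_pos: [0.5284, 0.0582, 0.0573]
ee_rot: [[-0.906, -0.423, -0.008], [-0.423, 0.906, -0.003], [0.008, 0.001, -1.0]]
wrist_force: [0.1, 0.4, 0.5]
gripper_width: 1.002
gripper_force: 0.0
```

move_tool([
  [[0,0,0,0,0,0,0],[0,0,0,0,0,0,0],[0,0,0,0,0,0,0],[0,0,0,0,0,0,0],[0,0,0,0,0,0,0],[0,0,0,0,0,0,0]],
])

```text
time_s: 3.25
tcp_pos: [0.5314, 0.06, 0.061]
ee_rot: [[-0.906, -0.424, 0.001], [-0.424, 0.906, 0.0], [-0.001, -0.0, -1.0]]
wrist_force: [-0.1, 0.0, -0.7]
gripper_width: 0.541
gripper_force: 0.0
```

move_tool([
  [[0,0,0,0,0,0,0],[0,0,0,0,0,0,0],[0,0,0,0,0,0,0],[0,0,0,0,0,0,0]],
])

```text
time_s: 3.65
tcp_pos: [0.5302, 0.0623, 0.0608]
ee_rot: [[-0.906, -0.424, -0.001], [-0.424, 0.906, 0.003], [-0.0, 0.003, -1.0]]
wrist_force: [-6.0, 10.8, 4.6]
gripper_width: 0.452
gripper_force: 30.0
```

```bash
python3 -c "
from h import *
s=r.sense();print(s['tcp_pos'],s['wrist_force'],s['moment'],s['gripper_width'],s['gripper_force'])"
```

```text
[0.53022524 0.06228604 0.0607955 ] [-5.98444594 10.81740199  4.5525793 ] [ 3.26935303  1.85015002 -0.05428187] 0.45165652037686493 29.991260301321745
```

Converted, 0.0025 m is 2.5, -0.001 m is -1, 33.5 degrees is 8.375.

move_tool([
  [[0,-1,2.5,0,0,0,0],[0,-1,2.5,0,0,0,1.75],[0,-1,2.5,0,0,0,3.5],[0,-1,2.5,0,0,0,5.25],[0,-1,2.5,0,0,0,7],[0,-1,2.5,0,0,0,8.375],[0,-1,2.5,0,0,0,8.375],[0,-1,2.5,0,0,0,8.375]],
])

```text
time_s: 4.45
tcp_pos: [0.53, 0.0638, 0.0608]
ee_rot: [[-0.989, 0.147, -0.001], [0.147, 0.989, 0.002], [0.002, 0.001, -1.0]]
wrist_force: [-6.1, 7.3, 5.4]
gripper_width: 0.449
gripper_force: 30.0
```

move_tool([
  [[0,0,1.5,0,0,0,0],[0,0,1.5,0,0,0,0],[0.8,0,1.5,0,0,0,0],[0.8,0,1.5,0,0,0,0],[0.8,0,1.5,0,0,0,0],[0.8,0,1.5,0,0,0,0],[0.8,0,1.5,0,0,0,0]],
])

```text
time_s: 5.15
tcp_pos: [0.5315, 0.064, 0.0604]
ee_rot: [[-0.989, 0.146, 0.0], [0.146, 0.989, -0.0], [-0.0, -0.0, -1.0]]
wrist_force: [1.3, -0.6, -0.1]
gripper_width: 0.774
gripper_force: 0.0
```

move_tool([
  [[0.8,0,0,-30,0,0,0],[0.8,0,0,-80,0,0,0],[0.8,0,0,-130,0,0,0],[0.8,0,0,-160,0,0,0],[1,-50,0,-160,0,0,0],[1,-100,0,-160,0,0,0],[1,-100,0,-160,0,0,0],[1,-100,0,-160,0,0,0]],
])

```text
time_s: 5.95
tcp_pos: [0.6304, 0.0491, 0.2186]
ee_rot: [[-0.989, 0.148, -0.003], [0.148, 0.989, -0.001], [0.003, -0.001, -1.0]]
wrist_force: [-0.5, 0.7, 0.1]
gripper_width: 0.992
gripper_force: 0.0
```

```bash
python3 - <<'E'
from h import *
r.capture('wrist');r.capture('wrist')
c=cap('wrist');save(c,'w3.png',s=1.5);np.savez('pics/w3.npz',**c)
s=r.sense();print(s['time_s'],s['tcp_pos'],s['ee_rot'])
E
```

```text
6.1 [0.62929493 0.04943188 0.22089591] [[-9.89286779e-01  1.45985149e-01 -6.61384792e-05]
 [ 1.45985152e-01  9.89286780e-01 -3.82402465e-05]
 [ 5.98474150e-05 -4.74858062e-05 -9.99999997e-01]]
```

View pics/w3.png

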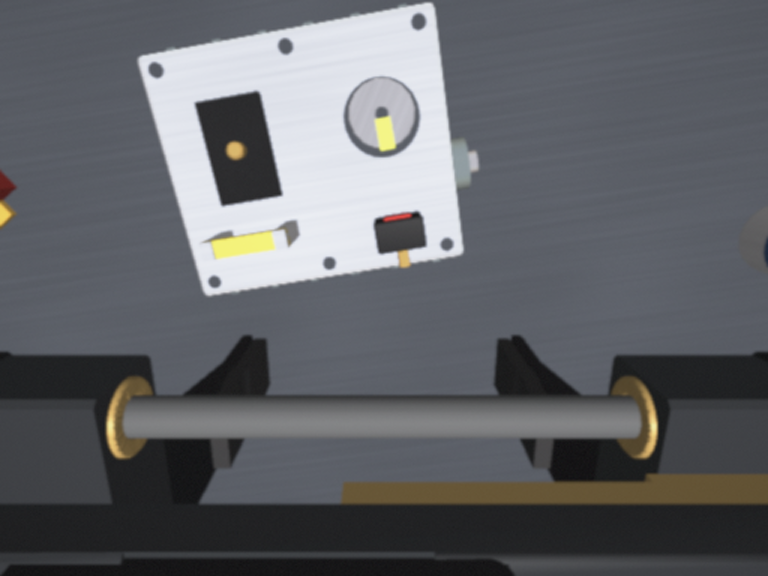

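After the turn, the mark runs from (382,113) to (387,150), towards the sensor window at (398,217), so it is close. I'll measure the remaining error and the housing frame.

```bash
python3 - <<'E'
from h import *
c=load('w3');h,Y,R=masks(c);P=cloud(c);z=P[...,2];s=r.sense();Rt,t=s['ee_rot'],s['tcp_pos']
Q=(P-t)@Rt
off=[]
for n,m in (('L',boxm(205,335,268,470)),('R',boxm(495,335,555,470))):
    m=m&(abs(Q[...,2]+.025)<.025)&(abs(Q[...,1])<.07); q=Q[m]; off.append(np.percentile(abs(q[:,1]),2)*np.sign(q[0,1])); print(n,np.percentile(q[:,0],99),np.percentile(q[:,2],99))
print('finger mid y',np.mean(off),off)
def rect(q,n):
    R=cv2.minAreaRect((q[:,:2]*1000).astype(np.float32));print(n,len(q),np.round(R[0],1),np.round(R[1],1),round(R[2],2));return R
m=boxm(130,0,470,300)&(h[...,2]>150)&(h[...,1]<40)&(abs(z-.0465)<.003)
k=cv2.morphologyEx(m.astype(np.uint8),cv2.MORPH_OPEN,np.ones((5,5)))>0
F=pts(k,c,.0465);rect(F,'face')
# drum top ellipse: gray pixels high
d=boxm(330,65,430,165)&(z>.084);q=pts(d,c,.0887);print('drum',cv2.minEnclosingCircle((q[:,:2]*1000).astype(np.float32)),q[:,:2].mean(0))
y=pts(boxm(340,80,420,170)&Y,c,.0887)[:,:2];rect(y,'mark');a=np.linalg.svd(y-y.mean(0))[2][0];a*=np.sign(a[0])
print('mark',y.mean(0),np.degrees(np.arctan2(a[1],a[0])))
dot=pts(boxm(370,100,392,122)&(h[...,2]<140),c,.0887)[:,:2];print('dot',len(dot),dot.mean(0), 'ang dot->mark',np.degrees(np.arctan2(*(y.mean(0)-dot.mean(0))[::-1])))
w=pts(boxm(375,205,425,225)&R,c,.0705)[:,:2];rect(w,'window')
rect(pts(boxm(180,80,300,215)&(h[...,2]<60),c,.0525),'seal')
rect(pts(boxm(200,225,280,265)&Y,c,.0905),'bridge')
p=pts(boxm(220,135,250,165)&(h[...,1]>100),c,.062);print('pin',p[:,:2].mean(0))
E
```

```text
L 0.01203952384334426 -0.0022186791335015057
R 0.011882627035190956 -0.0019195047411713429
finger mid y 0.0001967965278804537 [np.float64(-0.04281003417004782), np.float64(0.04320362722580873)]
face 23528 [552.7  10. ] [168.  197.6] 0.96
drum ((533.8983764648438, 53.9405632019043), 30.330921173095703) [0.53192116 0.06407608]
mark 155 [543.5  64.7] [ 7.5 18.3] 88.96
mark [0.54379273 0.06421889] 1.6484657558768625
dot 39 [0.53129022 0.06378818] ang dot->mark 1.9730712009970042
window 56 [597.2  64.7] [ 3.  19.4] 1.02
seal 2567 [538.6 -35.2] [66.6 41.6] 1.01
bridge 454 [596.6 -35.9] [11.6 37.6] 1.07
pin [ 0.53869645 -0.03510381]
```

```bash
python3 - <<'E'
from h import *
save(load('w3'),'w3c.png',box=(210,35,310,180),s=4)
E
```

```text
(no output)
```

View pics/w3c.png

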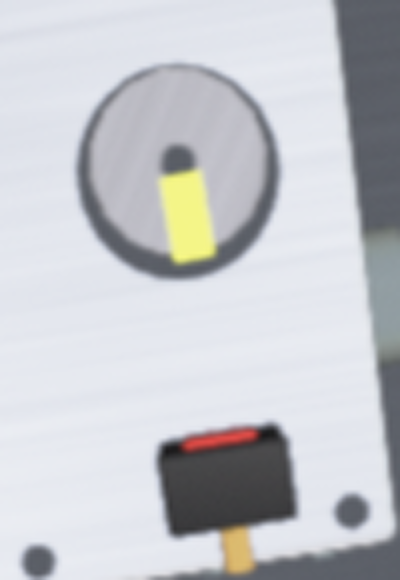

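The crop shows the mark's left edge running (159,178)→(173,262) and its right edge (202,170)→(215,252). I'll project those edges and a subpixel fit onto the drum's top.

```bash
python3 - <<'E'
from h import *
c=load('w3');h,Y,R=masks(c)
f=lambda p,z:onplane(c,np.array(p)/4-.375+[210,35],z)[:,:2]
for a,b in (((159,178),(173,262)),((202,170),(215,252))):
    p=f([a,b],.0887);d=p[1]-p[0];print(np.degrees(np.arctan2(d[1],d[0])))
p=f([(178,160),(194,256)],.0887);d=p[1]-p[0];print('dot-end',np.degrees(np.arctan2(d[1],d[0])))
# weighted (soft) yellow mask: saturation as weight
px=c['pixels'].astype(float); w=np.clip((np.minimum(px[...,0],px[...,1])-px[...,2])/110,0,1)*boxm(340,85,420,175)
v,u=np.nonzero(w>.05);q=onplane(c,np.stack([u,v],-1),.0887)[:,:2];W=w[v,u]
m=(q*W[:,None]).sum(0)/W.sum();C=((q-m)*W[:,None]).T@(q-m);a=np.linalg.eigh(C)[1][:,-1];a*=np.sign(a[0]);print('soft',m,np.degrees(np.arctan2(a[1],a[0])))
# drum top circle by its light pixels
g=boxm(340,70,425,165)&(h[...,2]>150)&(cloud(c)[...,2]>.0865)
k=cv2.findContours(g.astype(np.uint8),0,1)[0];k=max(k,key=len)[:,0];qq=onplane(c,k,.0887)[:,:2]
A=np.c_[2*qq,np.ones(len(qq))];x=np.linalg.lstsq(A,(qq**2).sum(1),rcond=None)[0];print('circ',x[:2],np.sqrt(x[2]+x[:2]@x[:2]))
d=m-x[:2];print('centre->mark',np.degrees(np.arctan2(d[1],d[0])))
E
```

```text
1.3226463705148526
1.4054011608705734
dot-end 1.6020210946481772
soft [0.54360516 0.0642258 ] 2.0805257682379072
circ [0.53210431 0.06396986] 0.01928870551448915
centre->mark 1.2748351746985167
```

The mark is at about 1.5° and the housing yaw about 1.0°, so the drum is set to within about half a degree. Next is the cover: I'll move over it, aligned, and look.

Converted, -0.292 m is -292, -0.24 m is -240, -38 degrees is -9.5.

move_tool([
  [[1,0,-40,0,0,0,-1.5],[1,0,-90,0,0,0,-3.25],[1,0,-140,0,0,0,-5],[1,0,-190,0,0,0,-6.75],[1,0,-240,0,0,0,-8.25],[1,0,-280,0,0,0,-9.5],[1,-3,-292,0,0,0,-9.5],[1,-3,-292,0,0,0,-9.5]],
])

```text
time_s: 6.9
tcp_pos: [0.5897, -0.241, 0.2213]
ee_rot: [[-0.871, -0.491, 0.001], [-0.491, 0.871, -0.0], [-0.001, -0.001, -1.0]]
wrist_force: [-0.4, 1.2, 0.2]
gripper_width: 1.003
gripper_force: 0.0
```

```bash
python3 - <<'E'
from h import *
r.capture('wrist');r.capture('wrist')
c=cap('wrist');save(c,'w4.png',s=1.5);np.savez('pics/w4.npz',**c)
s=r.sense();print(s['time_s'],s['tcp_pos'],s['ee_rot'],s['joints'])
E
```

```text
7.05 [ 0.59052779 -0.23832802  0.22095676] [[-8.69040383e-01 -4.94740877e-01  5.26557484e-04]
 [-4.94740805e-01  8.69040542e-01  2.67790668e-04]
 [-5.90086791e-04 -2.77885691e-05 -9.99999826e-01]] [-7.45465460e+00  2.32440034e+01  2.09598185e+00 -2.05129569e-02
 -6.88240558e+01 -5.28852747e+01]
```

View pics/w4.png

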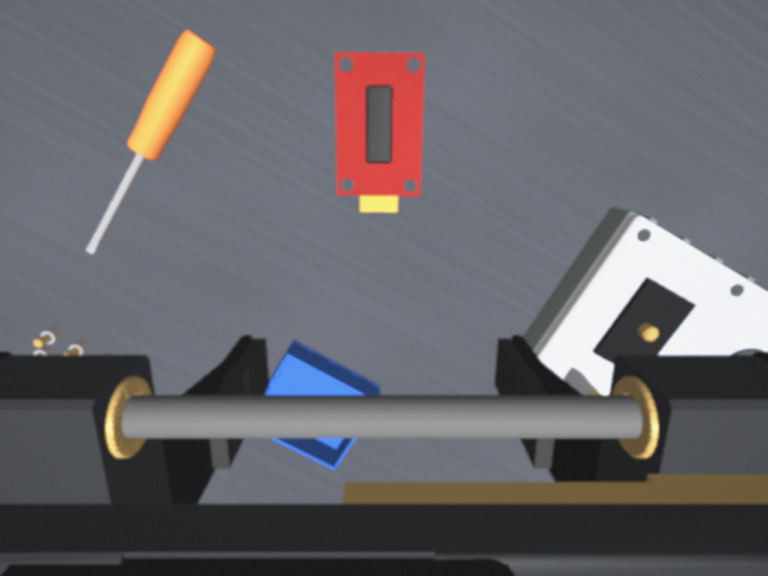

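The cover is at (379,125), well aligned, with its rib at (379,124) and its tongue pointing down at (379,204). Now I'll measure its pose.

```bash
python3 - <<'E'
from h import *
c=load('w4');h,Y,R=masks(c);P=cloud(c);z=P[...,2];s=r.sense();Rt,t=s['ee_rot'],s['tcp_pos']
b=boxm(320,40,440,225)
def rect(q,n):
    R=cv2.minAreaRect((q[:,:2]*1000).astype(np.float32));print(n,len(q),np.round(R[0],1),np.round(R[1],1),round(R[2],2));return np.array(R[0])/1000
print('z plate',np.median(z[b&R]),'rib',np.median(z[b&(z>.045)]))
rect(pts(b&R&(abs(z-.0215)<.004),c,.0215),'plate'); g=rect(pts(b&(z>.051),c,.0535),'rib'); rect(pts(b&Y&(z<.012),c,.0075),'tongue')
print('rib centre in tool',((np.r_[g,.0])-t)@Rt)
E
```

```text
z plate 0.02164717629881252 rib 0.05349765167369097
plate 4210 [ 510.1 -286.2] [99.5 63.4] 29.2
rib 963 [ 516.6 -281.7] [118.3  77.7] 26.64
tongue 247 [ 560.6 -258.2] [10.7 29. ] 29.54
rib centre in tool [ 0.0858437  -0.00116191  0.22090618]
```

move_tool([
  [[0.5,50,-1,0,0,0,0],[0.5,93.5,-2,0,0,0,0],[0.5,93.5,-2,50,0,0,0],[0.5,93.5,-2,100,0,0,0],[0.5,93.5,-2,150,0,0,0],[0.5,93.5,-2,180,0,0,0],[0.5,93.5,-2,194,0,0,0],[0.5,93.5,-2,196,0,0,0]],
])

```text
time_s: 7.85
tcp_pos: [0.5092, -0.2857, 0.0224]
ee_rot: [[-0.869, -0.495, -0.005], [-0.495, 0.869, 0.001], [0.003, 0.004, -1.0]]
wrist_force: [0.2, 1.0, 0.3]
gripper_width: 0.508
gripper_force: 0.0
```

move_tool([
  [[0,0,0,0,0,0,0],[0,0,0,0,0,0,0],[0,0,0,0,0,0,0],[0,0,0,0,0,0,0],[0,0,0,0,0,0,0],[0,0,0,0,0,0,0],[0,0,0,0,0,0,0],[0,0,0,0,0,0,0]],
])

```text
time_s: 8.65
tcp_pos: [0.5103, -0.2875, 0.0256]
ee_rot: [[-0.87, -0.494, 0.001], [-0.494, 0.87, 0.0], [-0.001, -0.0, -1.0]]
wrist_force: [-1.0, 4.4, 6.2]
gripper_width: 0.2
gripper_force: 30.0
```

Converted, 0.15 m is 150, -0.125 m is -125, 22 degrees is 5.5.

move_tool([
  [[0,0,0,-20,0,0,0],[0,0,0,-60,0,0,0],[0,0,0,-100,0,0,0],[0,0,0,-125,0,0,0],[0,-10,35,-125,0,0,1.25],[0,-20,75,-125,0,0,2.5],[0,-30,115,-125,0,0,4],[0,-40,150,-125,0,0,5.5]],
])

```text
time_s: 9.45
tcp_pos: [0.4688, -0.1362, 0.1484]
ee_rot: [[-0.992, -0.126, -0.003], [-0.126, 0.992, 0.001], [0.002, 0.001, -1.0]]
wrist_force: [-0.3, 0.9, -4.1]
gripper_width: 0.205
gripper_force: 30.0
```

```bash
python3 -c "
from h import *
s=r.sense();Rt=s['ee_rot'];print(s['tcp_pos'],Rt,s['wrist_force']);print((np.array([.448,-.0368,.15])-s['tcp_pos'])@Rt, np.degrees(np.arctan2(Rt[1,1],Rt[0,1])))"
```

```text
[ 0.4687771  -0.13619497  0.14835667] [[-9.91970169e-01 -1.26446815e-01 -2.52703729e-03]
 [-1.26449262e-01  9.91972727e-01  8.32576326e-04]
 [ 2.40147545e-03  1.14543288e-03 -9.99996460e-01]] [-0.25422496  0.91188319 -4.09312506]
[ 0.00804579  0.10122618 -0.00150807] 97.2643199897436
```

Converted, 0.003 m is 3, 0.101 m is 101, 6.6 degrees is 1.65.

move_tool([
  [[0,3,35,0,0,0,0.75],[0,6,70,0,0,0,1.65],[0,9.5,101,0,0,0,1.65],[0,9.5,101,0,0,0,1.65],[0,9.5,101,30,0,0,1.65],[0,9.5,101,55,0,0,1.65],[0,9.5,101,58,0,0,1.65],[0,9.5,101,58,0,0,1.65]],
])

```text
time_s: 10.25
tcp_pos: [0.4477, -0.0394, 0.091]
ee_rot: [[-1.0, -0.017, -0.002], [-0.017, 1.0, -0.001], [0.002, -0.001, -1.0]]
wrist_force: [0.1, -0.7, -4.5]
gripper_width: 0.202
gripper_force: 30.0
```

```bash
python3 - <<'E'
from h import *
r.capture('top');r.capture('top')
c=cap('top');t=r.sense();print(t['tcp_pos'],t['ee_rot'],t['wrist_force'])
im=c['pixels'][150:240,190:290,::-1];a=cv2.resize(im,None,fx=4,fy=4,interpolation=cv2.INTER_CUBIC)
d=cap('scene');b=d['pixels'][160:270,190:340,::-1];b=cv2.resize(b,None,fx=2.6,fy=2.6,interpolation=cv2.INTER_CUBIC)
H=max(len(a),len(b));o=np.zeros((H,a.shape[1]+b.shape[1],3),np.uint8);o[:len(a),:a.shape[1]]=a;o[:len(b),a.shape[1]:]=b
cv2.imwrite('pics/p5.png',o)
E
```

```text
[ 0.44922155 -0.03877073  0.09266166] [[-9.99851872e-01 -1.70210565e-02  2.55301458e-03]
 [-1.70201409e-02  9.99855075e-01  3.79939490e-04]
 [-2.55911156e-03  3.36430543e-04 -9.99996669e-01]] [ 0.11181855  0.26662907 -3.93296556]
```

View pics/p5.png

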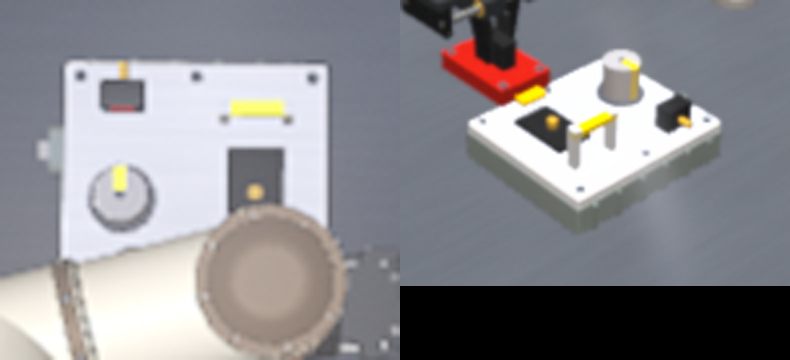

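In the top view (left), the arm hides the tongue and the drum's mark points straight at the sensor. The scene view (right) shows the tongue at (530,95), the pin at (552,122) and the bridge at (597,122). I'll measure tongue against bridge in that one camera.

```bash
python3 - <<'E'
from h import *
c=load('scene');h,Y,R=masks(c);P=cloud(c)
def f(x0,y0,x1,y1): 
    g=lambda x,y:((x-400)/2.6+190,y/2.6+160); a=g(x0,y0);b=g(x1,y1); return boxm(a[0],a[1],b[0],b[1],1)
for n,b,z in (('tongue',f(510,82,552,108),.0735),('bridge',f(575,105,620,138),.089),('pin',f(543,112,560,132),.060)):
    m=f and b&(h[...,1]>120)&(h[...,0]>12)&(h[...,0]<35)
    q=P[m]; print(n,m.sum(),'depth',np.median(q,0).round(4)); 
    t=pts(m,c,z); Rr=cv2.minAreaRect((t[:,:2]*1000).astype(np.float32));print('  plane',t.mean(0).round(4),np.round(Rr[0],1),np.round(Rr[1],1),round(Rr[2],1))
E
```

```text
tongue 58 depth [ 0.505  -0.0376  0.0751]
  plane [ 0.5031 -0.0365  0.0735] [503.3 -36.4] [19.6 35.6] 2.8
bridge 57 depth [ 0.6001 -0.0324  0.0896]
  plane [ 0.6002 -0.0345  0.089 ] [600.2 -36.6] [16.6 44.8] 5.3
pin 26 depth [ 0.5388 -0.0377  0.0571]
  plane [ 0.54   -0.0386  0.06  ] [540.  -38.6] [10.5 22.9] 49.9
```

Converted, 0.002 m is 2, -0.086 m is -86.

move_tool([
  [[0,-15,2,1,0,0,0],[0,-35,2,2,0,0,0],[0,-55,2,2,0,0,0],[0,-70,2,2,0,0,0],[0,-80,2,2,0,0,0],[0,-86,2,2,0,0,0],[0,-86,2,2,0,0,0],[0,-86,2,2,0,0,0]],
])

```text
time_s: 11.25
tcp_pos: [0.5332, -0.0353, 0.0895]
ee_rot: [[-1.0, -0.017, -0.001], [-0.017, 1.0, 0.0], [0.001, 0.0, -1.0]]
wrist_force: [-0.4, 0.1, -4.2]
gripper_width: 0.205
gripper_force: 30.0
```

```bash
python3 - <<'E'
from h import *
r.capture('scene');r.capture('scene');d=cap('scene')
s=r.sense();print(s['time_s'],s['tcp_pos'],s['ee_rot'],s['wrist_force'],s['moment']);print((np.array([.5381,-.0353,.09])-s['tcp_pos'])@s['ee_rot'])
save(d,'s6.png',box=(210,160,330,250),s=6)
E
```

```text
11.4 [ 0.53338424 -0.03531963  0.08960429] [[-9.99852685e-01 -1.71575057e-02 -4.78712178e-04]
 [-1.71574986e-02  9.99852799e-01 -1.89436545e-05]
 [ 4.78966737e-04 -1.07273603e-05 -9.99999885e-01]] [ 0.91383465  0.05039995 -4.74246984] [-0.03561972  0.05446969  0.00918387]
[-4.71521610e-03 -6.12856306e-05 -3.97965731e-04]
```

View pics/s6.png

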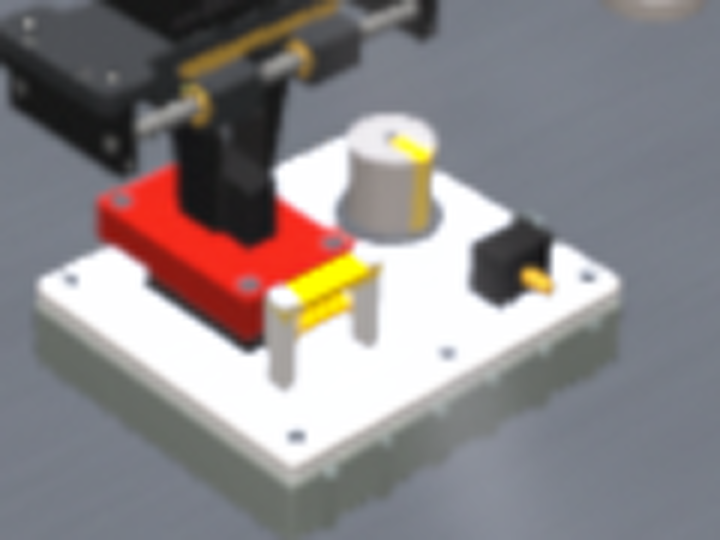

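The tongue at (325,312) is entering under the bridge bar (325,280), centred between the posts. I'll close the last 4.7 mm, then lower onto the pin gently.

The rows are not in the units I measure in: shifts go in mm and turns go in units of 4 degrees. I convert before sending: 0.008 m is 8, 0.006 m is 6.

move_tool([
  [[0,-3,0,0,0,0,0],[0,-4.7,0,0,0,0,0],[0,-4.7,0,0,0,0,0],[0,-4.7,0,2,0,0,0],[0,-4.7,0,4,0,0,0],[0,-4.7,0,6,0,0,0],[0,-4.7,0,8,0,0,0],[0,-4.7,0,8,0,0,0]],
])

```text
time_s: 12.2
tcp_pos: [0.5384, -0.0352, 0.0811]
ee_rot: [[-1.0, -0.017, -0.001], [-0.017, 1.0, -0.0], [0.001, -0.0, -1.0]]
wrist_force: [-0.9, -0.6, -4.4]
gripper_width: 0.2
gripper_force: 30.0
```

The pin is about 5 mm into the hole with no side force. Next I'll go down onto the seal and press.

move_tool([
  [[0,0,0,2,0,0,0],[0,0,0,4,0,0,0],[0,0,0,6,0,0,0],[0,0,0,8,0,0,0],[0,0,0,10,0,0,0],[0,0,0,11.5,0,0,0],[0,0,0,11.5,0,0,0],[0,0,0,11.5,0,0,0]],
])

```text
time_s: 13.0
tcp_pos: [0.5389, -0.0352, 0.0711]
ee_rot: [[-1.0, -0.018, 0.001], [-0.018, 1.0, -0.0], [-0.001, -0.0, -1.0]]
wrist_force: [-4.4, 0.9, 6.3]
gripper_width: 0.206
gripper_force: 30.0
```

move_tool([
  [[0,0,0,1,0,0,0],[0,0,0,2,0,0,0],[0,0,0,3,0,0,0],[0,0,0,3,0,0,0],[0,0,0,3,0,0,0]],
])

```text
time_s: 13.5
tcp_pos: [0.5389, -0.0352, 0.0705]
ee_rot: [[-1.0, -0.018, 0.001], [-0.018, 1.0, -0.001], [-0.001, -0.001, -1.0]]
wrist_force: [-9.5, 2.7, 20.5]
gripper_width: 0.207
gripper_force: 30.0
```

move_tool([
  [[0,1,0,0,0,0,0],[0,1,0,0.5,0,0,0],[0,1,0,0.5,0,0,0],[0,1,0,0.5,0,0,0]],
])

```text
time_s: 13.9
tcp_pos: [0.5389, -0.0352, 0.0705]
ee_rot: [[-1.0, -0.019, 0.003], [-0.019, 1.0, -0.001], [-0.003, -0.001, -1.0]]
wrist_force: [-8.6, 2.7, 20.3]
gripper_width: 0.206
gripper_force: 30.0
```

```bash
python3 - <<'E'
from h import *
r.capture('scene');d=cap('scene')
s=r.sense();print(s['time_s'],s['tcp_pos'],s['ee_rot'],s['wrist_force'],s['moment'],s['gripper_width'])
save(d,'s7.png',box=(210,160,330,250),s=6)
h,Y,R=masks(d);P=cloud(d);m=R&boxm(210,180,275,220,1)&(abs(P[...,2]-.066)<.008);q=P[m];m2=(h[...,1]<40)&(h[...,2]>180)&boxm(250,205,300,235,1)
A=np.c_[q[:,:2]-q[:,:2].mean(0),np.ones(len(q))];k=np.linalg.lstsq(A,q[:,2],rcond=None)[0];print('plate z,slopes',len(q),k,'face z',np.median(P[m2][:,2]))
E
```

```text
14.0 [ 0.53887481 -0.03514951  0.07050902] [[-9.99819267e-01 -1.87208179e-02  3.31109167e-03]
 [-1.87228318e-02  9.99824545e-01 -5.78273257e-04]
 [-3.29968498e-03 -6.40161756e-04 -9.99994351e-01]] [-7.75984571  3.78464183 22.12528696] [ 0.69059903  2.40945864 -0.04832657] 0.20299627497027503
plate z,slopes 304 [-0.02292083  0.03774899  0.06620726] face z 0.046992944057250685
```

View pics/s7.png

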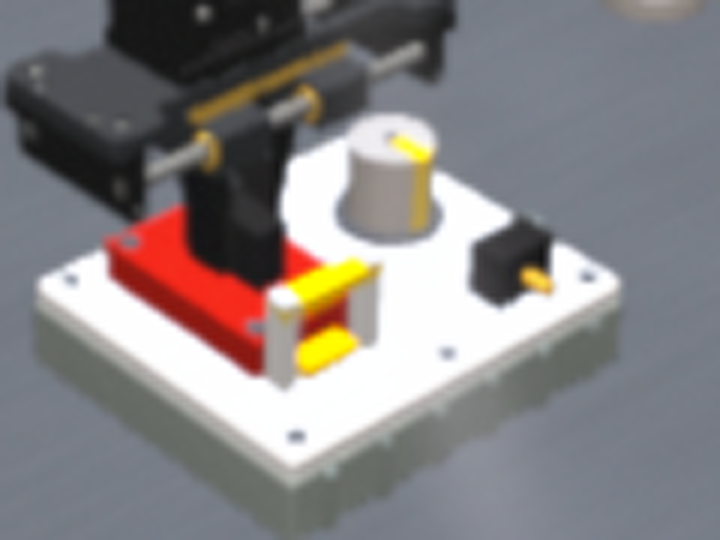

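The cover lies flush with its tongue under the bridge at (325,350), and the drum's mark is unchanged. I'll check that the pose holds, then hand in.

move_tool([
  [[0,0,0,0,0,0,0],[0,0,0,0,0,0,0],[0,0,0,0,0,0,0],[0,0,0,0,0,0,0],[0,0,0,0,0,0,0],[0,0,0,0,0,0,0]],
])

```text
time_s: 14.6
tcp_pos: [0.5389, -0.0351, 0.0705]
ee_rot: [[-1.0, -0.019, 0.003], [-0.019, 1.0, -0.001], [-0.003, -0.001, -1.0]]
wrist_force: [-8.5, 2.3, 20.6]
gripper_width: 0.201
gripper_force: 30.0
```

```bash
python3 -c "
from station import r
s=r.sense();print(s['tcp_pos'],s['wrist_force']);print(r.finish_job())"
```

```text
[ 0.53887287 -0.03514549  0.07051743] [-8.50342452  2.30899506 20.56166998]
the job is handed in; nothing more can be done
None
```

I handed the job in at 14.6 s: the drum's mark faces the sensor to within about 0.5°, and the cover is on its pin with the tongue under the bridge, held flush with about 20 N at the wrist; I haven't seen the judge's verdict.

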